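Hang the extraction forceps on the inspection slide and click it in front of the lens

TASK

Take the forceps with the long, slim, straight beaks off the rack, without dropping them hang them astride the bar of the inspection slide in the same way (beaks up, a handle on each side) and let go of them. Then grip the slide's knob and slide it along its rail towards the camera stand until the ball catch clicks into the notch, not overrunning it, and finish still gripping the knob there with the slide at rest in the notch and the forceps hanging in front of the lens. Leave the other two forceps hanging where they are on the rack.

Things in the scene. Friction and masses are not known exactly. Their poses are not given: they have to be found in the camera images.
- forceps_long: steel forceps to inspect, rigid, hanging astride the rack bar. Origin: crotch under the joint, which rests on the bar top; z to the beaks, y across the handles, x along the bar. Joint block 11 (x) x 20 (y), z 0-30 mm, grip with fingertips above z = 5; straight beaks 13-17 wide, 7 thick, up to z = 65. Handles down to z = -105, gap 11 at the crotch, 29 near the ends, 50 over all. 0.11-0.22 kg
- forceps_broad: steel forceps to be left on the rack: short broad beaks (13 mm thick, 25 mm wide together) ending at z = 50 mm; joint, handles, origin and axes as forceps_long
- forceps_bent: steel forceps to be left on the rack: beaks bent over towards its +x side, top at z = 56 mm; joint, handles, origin and axes as forceps_long
- rack: fixed steel rack. Origin: centre of its underside. Base 250 (x) x 100 (y) x 8 mm, round 10 mm end posts at x = -115 and +115, round bar 10 mm thick between them along x, its top at z = 145 mm. The three forceps hang astride the bar, 65 mm apart, in any order
- carriage: the inspection slide; runs along its y axis, +y towards the camera stand; friction 1.5 N, stays where left. Origin: at bench level under the middle of its bar. Block 56 x 70 mm, top z = 46; post at x = 36; from it the 10 mm round bar points to -x, free from x = 30 to a 16 mm end collar at x = -30; flat tongue 28 wide to x = -110, top z = 40, carries the knob. End stops over 35 mm beyond the notch
- bar_mid (a point): point on top of the slide's hanging bar, middle of its free length, 165 mm above the bench. The origin of forceps hung here is at this height. Axes as carriage: x along the bar, y along the rail
- knob: upright black knob, 22 mm in diameter, 37 mm tall on a 12 mm stem, top 87 mm above the bench, on the slide's tongue 95 mm from the middle of the bar (-x side). Origin: foot of the stem, 40 mm above the bench
- knob_grip (a point): middle of the knob on its axis, 70 mm above the bench (17 mm below its top): grip it here from above. The knob can turn on its stem
- notch (a point): notch in the slide's rear (+x) edge, 35 mm above the bench, between two rounded 12 mm steel bumps 12 mm apart along y. The point is where the ball's centre sits when home. Axes as carriage
- ball (a point): spring ball (8 mm) in the brass housing at the camera stand's foot: its centre when home, so the slide is home when notch meets it. Axes as carriage. Feel, sliding to +y: 5 N more resistance about 12 mm before home, fading to none at 6 mm; then the ball draws the slide on into the notch and holds it there with about 5 N either way
- viewer: fixed camera stand. Origin: at bench level under the rail, level with the ball along the rail. Axes as carriage. 22 mm pillar at x = 122 up to z = 245 mm; camera tube along x with a ring light 66 mm across, axis at z = 205, front at x = 72 mm, looking to -x across the rail

How it is judged:
On the way, in this order (a step that is already met when the one before it is completed fails the run):
1. the long-beaked forceps hang astride the slide's bar, let go (x of forceps_long in the frame of carriage between -0.028 and 0.031 m and y of forceps_long in the frame of carriage between -0.006 and 0.006 m and z of forceps_long in the frame of carriage between 0.161 and 0.171 m and angle between forceps_long's own z axis and vertical below 0.25 rad and contact force between forceps_long and carriage above 0.4 N and contact force between the fingers and forceps_long below 0.1 N), for 0.3 s.
2. the slide is home in the notch, knob gripped (y of notch in the frame of ball between -0.0025 and 0.0025 m and contact force between the fingers and knob above 2 N and linear speed of carriage below 0.01 m/s), for 0.3 s.
At the end, for the whole second after the job is handed in: slide at rest (under 10 mm/s), notch within 2.5 mm of the ball, fingers gripping the knob (over 2 N); long forceps hang upright (within 0.25 rad) astride the slide's bar, carried by it, not touched by the fingers; the other two hang upright within 30 mm of where they were (all of step 1 and all of step 2 and distance of each of forceps_broad, forceps_bent from where it was at the start of the episode below 0.03 m and angle between each of forceps_broad, forceps_bent's own z axis and vertical below 0.35 rad); the arm keeps its last pose, push and grip.
It fails at once if the slide is run past the notch by more than 10 mm (y of notch in the frame of ball above 0.01 m).
It fails at once if the forceps are dropped or thrown (moving faster than 0.6 m/s while not in the fingers) (linear speed of forceps_long above 0.6 m/s and contact force between the fingers and forceps_long below 0.1 N).
It fails at once if one of the other forceps is moved by more than 30 mm (distance of any of forceps_broad, forceps_bent from where it was at the start of the episode above 0.03 m).
It also fails if it takes over 72 s, if anything falls off the work surface, if the arm or the gripper's body presses on something with over 40 N, if the wrist force passes 120 N, or if a joint passes its speed limit or range.

ROBOT

A 6-joint arm with a two-finger parallel gripper is mounted at the origin on the work surface. World frame = base frame: x ahead of the robot, y to its left, z up, the work surface at z = 0. Lengths are in m, angles in rad, forces in N, time in s.
With the tool pointing down it reaches from about 0.225 to 0.875 m from the base axis. Payload 3.4 kg.
Tool frame: the origin (TCP) lies between the finger pads; the fingertips stand 17 mm ahead of it and the grasp point (between the pads) lies 2 mm behind it; y points along the fingers, z is the direction in which the jaws open and shut, and the axes are right-handed (so a half turn about y gives the same grasp; the last joint's range is limited). The gripper opens to 85 mm and grips with 20 to 120 N. Pads are 22 mm wide; open, the fingers measure 114 mm over their backs; the gripper's body (76 mm by 85 mm) begins 54 mm behind the grasp point. The pads swing forward as they close: fully open they stand 13 mm farther back than shut.
Start: joints at [1.167, 0.276, 1.505, -0, 1.361, -0.121], TCP at [0.16, 0.552, 0.248] pointing down, gripper open.
Joint ranges: [-2.89, 2.89], [-0.75, 2.08], [0.22, 2.7], [-1.18, 4.32], [0.11, 2.71], [-2.7, 2.7]. Speed limits (rad/s): [2.57, 2.57, 3.14, 3.14, 3.14, 3.14].

INTERFACE

Orientations are given as a unit quaternion [w, x, y, z].
In Python, from rig import manip, get_image, camera_model, sign_off, spot_in, silhouettes, spot_point gives the robot as it stands.
- The arm moves only by the tool jog_arm, never from a script. Its argument "targets" is a list of rows, each a list of 3 entries, a list of its own where there are three numbers: the finger opening in m, from 0 to 0.0854, then the shift along the world's x, y, z in m, then the turn about the world's z in rad. In form: [[claw, [x, y, z], spin], ...]. A call has 1 to 10 rows; each row shifts and turns the commanded pose from where the row before left it; what a row does not reach is not made up. A row lasts 1/8 s, in which the tool goes at most 62.5 mm and 10.7 degrees, less where a joint would pass 70% of its speed; a pose out of reach is approached as far as the arm can. A call with a gripper value outside its range is refused whole. The fingers move at their own pace and stop on an object; "force" is the grip in N (left out, the last holds). Time passes only in rows, so rows that do not move let the fingers close. It gives the time, the measured TCP pose, the force and the opening at its end, in the units of the state.
- manip.get_state(): the state, without advancing time (a new reading comes with each control period).
- get_image(name): name is "side" or "top" or "wrist"; returns (picture, depth): 400x640x3 uint8, red, green, blue; 400x640 float32, m along the optical axis (not along the pixel's ray), 0 where there is no reading.
- camera_model(name): a dict with "mtx" (3x3 intrinsics, pixels), "world_from_camera" (4x4, takes a point from camera to world coordinates). Camera axes: x right, y up, looking along -z (the intrinsics and any distortion apply to the point x, -y, -z); pixel columns grow to the right and rows downward; lengths in m; the calibration is good to about 2 mm. A picture is of the moment at which its call begins: read the wrist's pose just before it. camera_model takes no time and is no camera call; for the wrist camera it gives the pose at the moment of the call.
- sign_off(): hands the job in, once; it reports no verdict.
Trained networks look in the newest picture that a camera, given by its name, has taken for a name from the list of things; names that differ only in an ending like _2 or _b are one class to them, and where a whole thing is asked for, a point or a joint stands for the part that bears it (a point fixed in the world has none). Each returns a list of dicts, best first, with "score" (0 to 1); they miss things now and then, are a little off and sometimes report something else, mostly with a low value. They report only what shows in the picture. A call takes as long as a camera call.
- spot_in(name, camera): "position" ([column, row] in pixels, amid what is visible of it).
- silhouettes(name, camera): "mask" (400x640 bool, what is visible of it) and "position" ([column, row] in pixels, amid what is visible of it).
- spot_point(name, camera): "position" ([column, row] in pixels: a listed point, or the origin of a listed thing).
The state is a dict: "clock": time; "qpos": joint angles; "qd": joint speeds; "effort": joint torques, N m; "position": TCP position; "ee_rot": TCP orientation; "contact_force": force on the tool from outside, world axes, zero at the start; "moment": the same for the moment, N m; "width": finger opening in m.
Only numpy, scipy, OpenCV 4.12 (cv2) and the standard library are available. Lean on these libraries where they do the work, as an engineer would, in place of code of your own. Each camera call takes 0.05 s, during which the arm holds its last target.

## Working session

There is one attempt and no reset: what is moved stays moved. The work goes in short steps, Python scripts to look and compute and a tool call to move; the robot and the scene stay as the last step left them, time stands still between calls to the robot, and variables do not carry over. Pictures are saved under pics/ and viewed, and the job is handed in when it is done.

Besides the shell and the picture viewer there is one more tool, called after ">>>" in YAML: its name, and indented under it one key for each argument. jog_arm: Moves the arm, as the interface text tells. Its arguments: {"type":"object","properties":{"targets":{"type":"array","items":{"type":"array"}},"force":{"type":"number"}},"required":["targets"]}

```bash
mkdir -p pics; ls; cat > h.py <<'E'
from rig import manip, get_image, camera_model, sign_off, spot_in, silhouettes, spot_point
import numpy as np, cv2
def w(cam,px,d):
    m=camera_model(cam);K=np.array(m["mtx"]);T=np.array(m["world_from_camera"])
    x=(px[0]-K[0,2])/K[0,0]*d;y=(px[1]-K[1,2])/K[1,1]*d
    return (T@[x,-y,-d,1])[:3]
def wz(cam,px,z):
    m=camera_model(cam);T=np.array(m["world_from_camera"])
    o=T[:3,3];p=w(cam,px,1.0);r=p-o
    return o+r*(z-o[2])/r[2]
def save(n,im): cv2.imwrite(f"pics/{n}.png",im[:,:,::-1])
E
python3 - <<'E'
from h import *
print(manip.get_state())
for c in ["side","top","wrist"]:
    im,d=get_image(c);save(c+"0",im);np.save(f"/tmp/{c}.npy",d)
    m=camera_model(c);print(c,{k:np.round(v,3).tolist() if not isinstance(v,str) else v for k,v in m.items()})
E
```

```text
pics
{'clock': 0.0, 'qpos': array([ 1.16698702e+00,  2.76620586e-01,  1.50616106e+00,  3.04217534e-05,
        1.36069147e+00, -1.21018827e-01]), 'qd': array([-0.00174866,  0.00144038,  0.00050229,  0.00043986,  0.00132476,
       -0.00024661]), 'effort': array([ 2.88732363e-04, -4.16790104e+01, -2.45799297e+01, -2.22072958e-05,
        1.13743823e-02, -5.04108073e-06]), 'position': array([0.16025181, 0.55169238, 0.24741396]), 'ee_rot': array([-0.69941011,  0.70068882, -0.09983353,  0.09946828]), 'contact_force': array([0.64812028, 0.06573196, 0.59962763]), 'moment': array([0.03539969, 0.01173075, 0.00945017]), 'width': 0.08555753552831225}
side {'mtx': [[448.133, 0.0, 323.092], [0.0, 448.133, 195.54], [0.0, 0.0, 1.0]], 'world_from_camera': [[-0.806, 0.464, -0.366, 0.229], [-0.591, -0.625, 0.509, 0.368], [0.008, 0.627, 0.779, 0.796], [0.0, 0.0, 0.0, 1.0]]}
top {'mtx': [[502.763, 0.0, 314.172], [0.0, 502.763, 210.615], [0.0, 0.0, 1.0]], 'world_from_camera': [[-0.009, 0.979, -0.203, 0.323], [-1.0, -0.009, -0.003, -0.067], [-0.005, 0.202, 0.979, 1.233], [0.0, 0.0, 0.0, 1.0]]}
wrist {'mtx': [[322.484, 0.0, 318.673], [0.0, 322.484, 202.261], [0.0, 0.0, 1.0]], 'world_from_camera': [[0.279, -0.922, -0.267, 0.092], [0.96, 0.268, 0.079, 0.572], [-0.002, -0.279, 0.96, 0.374], [0.0, 0.0, 0.0, 1.0]]}
```

View pics/side0.png

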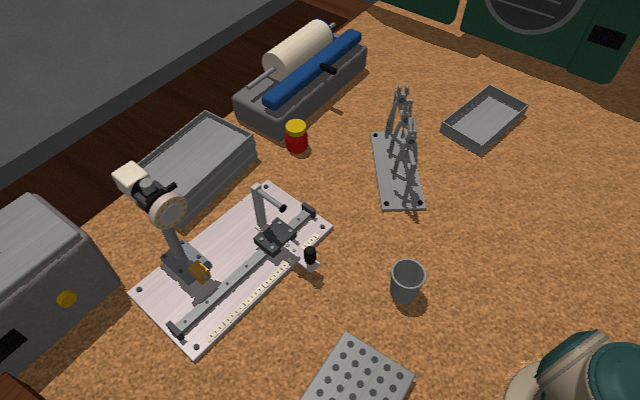

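View pics/top0.png

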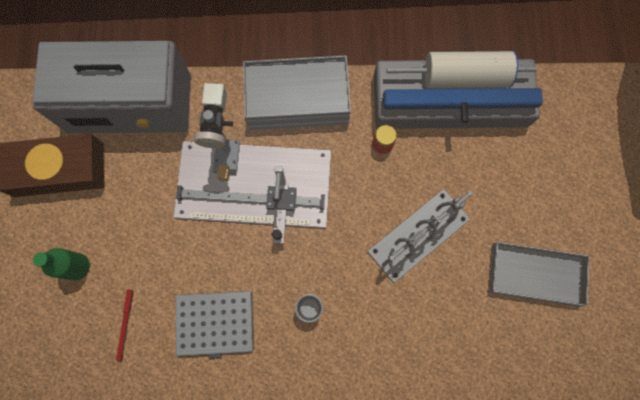

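View pics/wrist0.png

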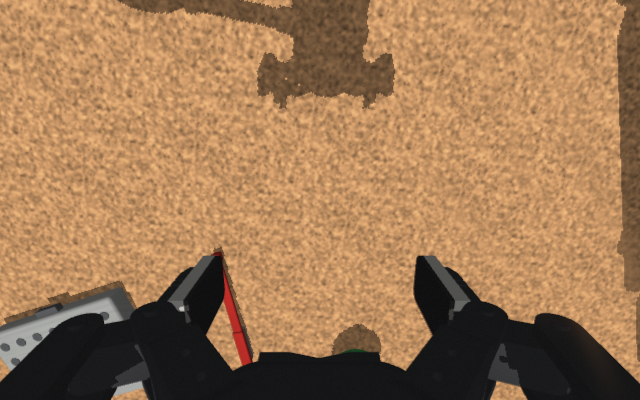

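```bash
python3 - <<'E'
from h import *
D={c:np.load(f"/tmp/{c}.npy") for c in ["side","top","wrist"]}
for c,ns in [("top",["forceps_long","forceps_broad","forceps_bent","rack","carriage","bar_mid","knob","knob_grip","notch","ball","viewer"]),("side",["forceps_long","forceps_broad","forceps_bent","rack","bar_mid","knob_grip","notch","ball","viewer","carriage"])]:
    for n in ns:
        for r in spot_point(n,c)[:2]:
            p=r["position"];d=D[c][int(np.clip(p[1],0,399)),int(np.clip(p[0],0,639))]
            print(c,n,round(r["score"],2),np.round(p,1),np.round(w(c,p,d),3))
E
```

```text
top forceps_long 0.54 [429.3 223.4] [ 0.514 -0.313  0.162]
top forceps_broad 0.76 [448.8 206.1] [ 0.584 -0.398  0.01 ]
top forceps_bent 0.68 [410.1 239.7] [ 0.476 -0.265  0.183]
top rack 0.85 [417.8 231.8] [ 0.522 -0.319  0.003]
top carriage 0.71 [281.3 200.2] [0.595 0.016 0.049]
top carriage 0.33 [416. 233.] [ 0.488 -0.276  0.197]
top bar_mid 0.75 [275.2 182. ] [0.65  0.034 0.011]
top knob 0.49 [280.1 236.3] [0.501 0.016 0.086]
top knob_grip 0.6 [220.8 178.6] [0.655 0.167 0.033]
top knob_grip 0.53 [277.6 234.8] [0.504 0.021 0.09 ]
top notch 0.92 [280.7 185.2] [0.632 0.017 0.05 ]
top ball 0.74 [223.4 181.2] [0.647 0.16  0.036]
side forceps_long 0.54 [401.9 121.2] [ 0.516 -0.315  0.154]
side forceps_long 0.54 [277.4 245.5] [0.578 0.034 0.047]
side forceps_broad 0.74 [396.7 108.2] [ 0.576 -0.413  0.093]
side forceps_bent 0.87 [407.3 142.6] [ 0.474 -0.264  0.155]
side rack 0.93 [397.5 168.5] [ 0.481 -0.257  0.079]
side bar_mid 0.81 [268.6 197.1] [0.602 0.017 0.164]
side knob_grip 0.52 [311.1 253.2] [0.498 0.029 0.09 ]
side knob_grip 0.47 [266.3 198.1] [0.605 0.02  0.162]
side notch 0.73 [260.4 230.8] [0.627 0.028 0.049]
side ball 0.98 [209.1 274.4] [0.651 0.153 0.026]
side viewer 0.6 [398.7 107.2] [ 0.62  -0.524 -0.001]
side carriage 0.58 [278.3 245.1] [0.578 0.032 0.046]
```

```bash
python3 - <<'E'
from h import *
a=cv2.imread("pics/top0.png")[180:290,360:480];b=cv2.imread("pics/side0.png")[75:220,350:450]
cv2.imwrite("pics/za.png",np.hstack([cv2.resize(a,(400,367),interpolation=2),cv2.resize(b,(380,551),interpolation=2)[:367]]) if 0 else cv2.resize(a,(720,600)*1 if 0 else (655,600),interpolation=2))
cv2.imwrite("pics/zb.png",cv2.resize(b,(414,600),interpolation=2))
cv2.imwrite("pics/zc.png",cv2.resize(cv2.imread("pics/top0.png")[140:260,170:340],(790,558),interpolation=2))
E
```

```text
(no output)
```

View pics/za.png

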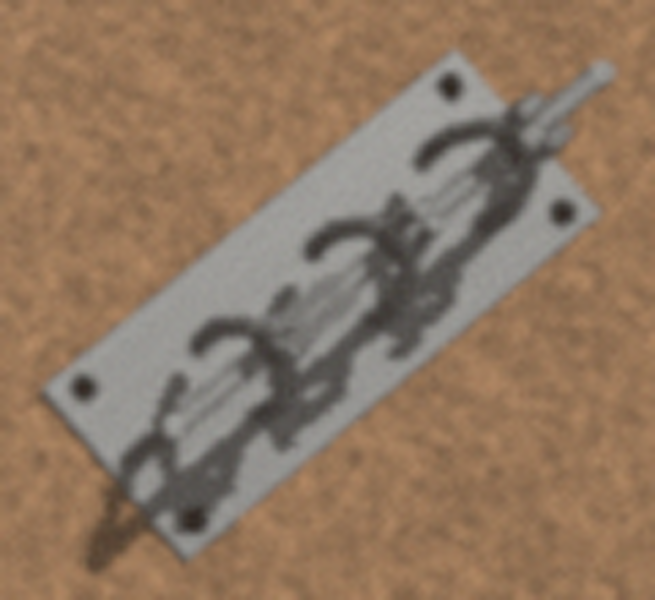

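View pics/zb.png

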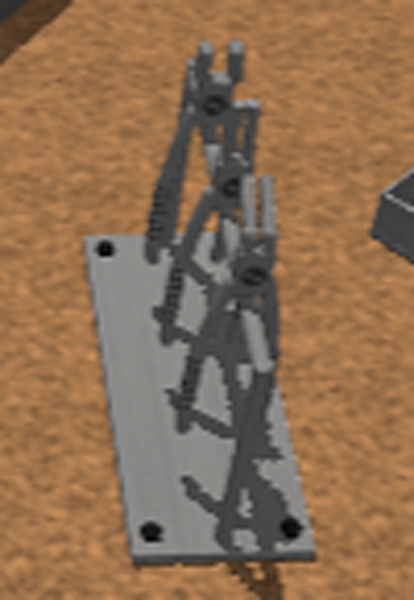

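View pics/zc.png

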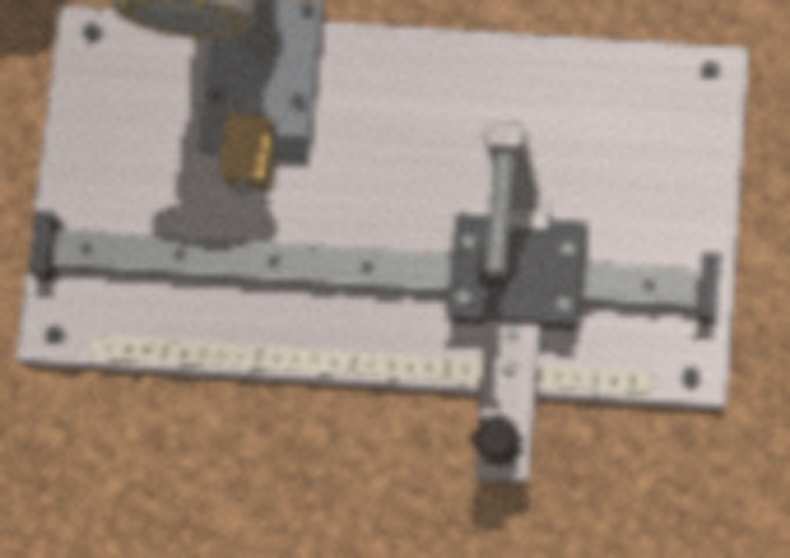

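```bash
python3 - <<'E'
from h import *
s=655/120
P=np.array([wz("top",(360+u/s,180+v/s),.008) for u,v in [(455,52),(602,210),(190,557),(42,390)]])
print(P.round(4)); print("c",P.mean(0).round(4))
for i in range(4): print(np.linalg.norm(P[i]-P[(i+1)%4]).round(4), np.degrees(np.arctan2(*(P[(i+1)%4]-P[i])[[1,0]])).round(1))
# carriage plate
D=np.load("/tmp/top.npy"); s2=790/170
rail=[wz("top",(170+u/s2,140+v/s2),.02)[:2] for u,v in [(45,248),(710,292)]];print(rail, np.degrees(np.arctan2(*(rail[0]-rail[1])[::-1])))
pl=[wz("top",(170+u/s2,140+v/s2),.0)[:2] for u,v in [(62,8),(747,48),(723,408),(20,360)]]
for i in range(4): print(np.degrees(np.arctan2(*(pl[(i+1)%4]-pl[i])[::-1])).round(1))
print("knobtop",wz("top",(170+496/s2,140+440/s2),.087))
for cs in [("side",(311,249))]: print("knob side",wz(*cs,.087))
print("barmid side",wz("side",(268.6,197.1),.165),"ball",wz("side",(209,274.4),.035),wz("top",(223.4,181.2),.035),"notch",wz("side",(260.4,230.8),.035),wz("top",(280.7,185.2),.035))
for n in ["forceps_long","forceps_broad","forceps_bent"]:
  for c in ["top","side"]:
    for r in spot_point(n,c)[:1]: print(n,c,wz(c,r["position"],.145).round(4))
E
```

```text
[[ 0.6276 -0.3877  0.008 ]
 [ 0.5531 -0.4498  0.008 ]
 [ 0.3986 -0.2566  0.008 ]
 [ 0.4734 -0.1934  0.008 ]]
c [ 0.5132 -0.3219  0.008 ]
0.097 -140.2
0.2474 128.6
0.098 40.2
0.248 -51.6
[array([0.62124086, 0.27055049]), array([ 0.59366994, -0.08479218])] 85.5633281150914
-94.1
175.5
85.5
-4.0
knobtop [0.50452821 0.02330181 0.087     ]
knob side [0.50442202 0.020669   0.087     ]
barmid side [0.60152634 0.0172022  0.165     ] ball [0.64645635 0.15588797 0.035     ] [0.64737042 0.15983182 0.035     ] notch [0.63425805 0.0220535  0.035     ] [0.63578741 0.0184306  0.035     ]
forceps_long top [ 0.5173 -0.3164  0.145 ]
forceps_long side [ 0.5196 -0.3244  0.145 ]
forceps_broad top [ 0.5557 -0.3616  0.145 ]
forceps_broad side [ 0.5503 -0.3547  0.145 ]
forceps_bent top [ 0.4815 -0.2725  0.145 ]
forceps_bent side [ 0.4778 -0.274   0.145 ]
```

```bash
python3 - <<'E'
from h import *
from scipy.spatial.transform import Rotation as R
s=manip.get_state();q=s["ee_rot"];M=R.from_quat([q[1],q[2],q[3],q[0]]).as_matrix();print(M.round(3)); print("jaw ang",np.degrees(np.arctan2(M[1,2],M[0,2])))
T=np.array(camera_model("wrist")["world_from_camera"])
print("cam in tool",(M.T@(T[:3,3]-s["position"])).round(3), (M.T@T[:3,:3]).round(3)); print(s["clock"])
E
```

```text
[[ 0.96   0.     0.279]
 [-0.279  0.     0.96 ]
 [ 0.    -1.     0.   ]]
jaw ang 73.79600018197002
cam in tool [-0.071 -0.127  0.   ] [[ 0.    -0.96  -0.279]
 [ 0.     0.279 -0.96 ]
 [ 1.     0.     0.   ]]
1.5
```

>>> jog_arm:
  targets:
    - [0.0854, [0.022, -0.0546, 0.011], -0.0385]
    - [0.0854, [0.022, -0.0546, 0.011], -0.0385]
    - [0.0854, [0.022, -0.0546, 0.011], -0.0385]
    - [0.0854, [0.022, -0.0546, 0.011], -0.0385]
    - [0.0854, [0.022, -0.0546, 0.011], -0.0385]
    - [0.0854, [0.022, -0.0546, 0.011], -0.0385]
    - [0.0854, [0.022, -0.0546, 0.011], -0.0385]
    - [0.0854, [0.022, -0.0546, 0.011], -0.0385]
    - [0.0854, [0.022, -0.0546, 0.011], -0.0385]

```text
clock: 2.62
position: [0.3588, 0.059, 0.3481]
ee_rot: [0.673, -0.672, 0.219, -0.22]
contact_force: [0.2, 1.8, -1.1]
width: 0.0855
```

>>> jog_arm:
  targets:
    - [0.0854, [0.022, -0.0546, 0], -0.0385]
    - [0.0854, [0.022, -0.0546, 0], -0.0385]
    - [0.0854, [0.022, -0.0546, 0], -0.0385]
    - [0.0854, [0.022, -0.0546, 0], -0.0385]
    - [0.0854, [0.022, -0.0546, 0], -0.0385]
    - [0.0854, [0.022, -0.0546, 0], -0.0385]
    - [0.0854, [0.022, -0.0546, 0], -0.0385]
    - [0.0854, [0, 0, 0], 0]
    - [0.0854, [0, 0, 0], 0]

```text
clock: 3.75
position: [0.5122, -0.3211, 0.3468]
ee_rot: [0.637, -0.637, 0.308, -0.307]
contact_force: [-0.3, -0.5, -0.2]
width: 0.0857
```

```bash
python3 - <<'E'
from h import *
im,d=get_image("wrist");save("w1",im);np.save("/tmp/wrist.npy",d)
print(manip.get_state())
for n in ["forceps_long","forceps_broad","forceps_bent"]:
  for r in spot_point(n,"wrist")[:2]: print(n,r["score"],r["position"],wz("wrist",r["position"],.145).round(4))
E
```

```text
{'clock': 3.8, 'qpos': array([-6.74667038e-01,  2.85756254e-01,  1.25113383e+00,  5.25311243e-04,
        1.60547396e+00, -1.34714926e+00]), 'qd': array([ 0.01139932, -0.01907188,  0.00696749, -0.00075174, -0.00124602,
       -0.00014096]), 'effort': array([-6.21221177e-01, -4.24635530e+01, -2.60851550e+01, -4.10649413e-02,
       -5.73778187e-02,  3.36281082e-04]), 'position': array([ 0.51212152, -0.32053142,  0.34737493]), 'ee_rot': array([ 0.63721588, -0.63673209,  0.3072488 , -0.30680017]), 'contact_force': array([0.5581918 , 0.68136722, 0.4554114 ]), 'moment': array([ 0.04515243, -0.0051563 , -0.02731131]), 'width': 0.08548435502599218}
forceps_long 0.57 [322.4, 180.3] [ 0.5154 -0.3182  0.145 ]
forceps_broad 0.86 [325.9, 240.3] [ 0.5608 -0.3685  0.145 ]
forceps_bent 0.69 [322.1, 113.1] [ 0.4731 -0.2657  0.145 ]
```

View pics/w1.png

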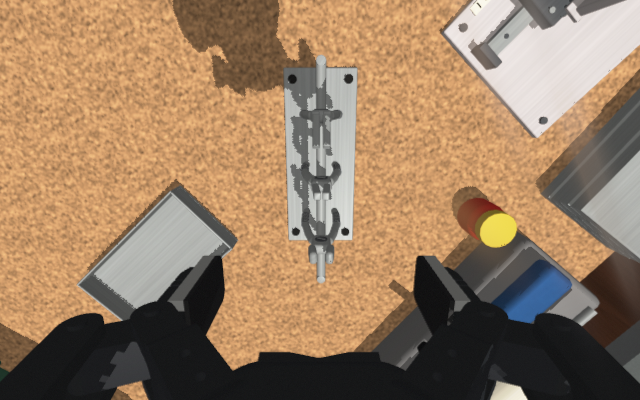

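```bash
python3 - <<'E'
import cv2
a=cv2.imread("pics/w1.png")[50:290,250:400]
cv2.imwrite("pics/w1z.png",cv2.resize(a,(375,600),interpolation=2))
E
```

```text
(no output)
```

View pics/w1z.png

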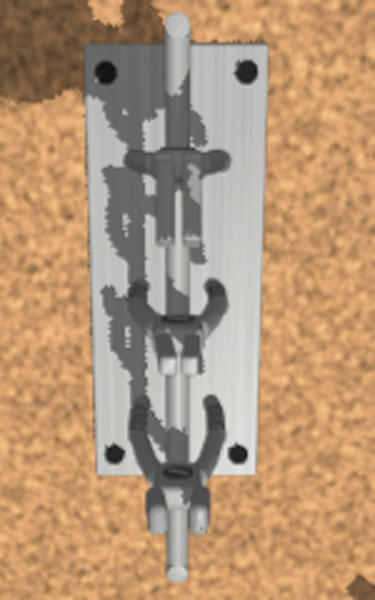

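```bash
python3 - <<'E'
from h import *
d=np.load("/tmp/wrist.npy")
H={}
for v in range(50,290):
  for u in range(290,360):
    if d[v,u]>0:
      p=w("wrist",(u,v),d[v,u])
      if p[2]>.148: H[(u,v)]=p
P=np.array(list(H.values())); e=np.array([.6225,-.7826]);n=np.array([.7826,.6225]);c=np.array([.513,-.322])
s=(P[:,:2]-c)@e;t=(P[:,:2]-c)@n
for lo in np.arange(-.11,.12,.01):
  k=(s>=lo)&(s<lo+.01)
  if k.sum(): print(lo.round(2),k.sum(),"zmax",P[k,2].max().round(4),"t",t[k].min().round(4),t[k].max().round(4), "tops",[ (t[k&(P[:,2]>.19)].min().round(4),t[k&(P[:,2]>.19)].max().round(4)) if (k&(P[:,2]>.19)).any() else None])
for a,b in [(-.09,-.03),(-.03,.03),(.035,.09)]:
  k=(s>a)&(s<b)&(P[:,2]>.165)&(P[:,2]<.18); print("joint region",s[k].min(),s[k].max(),t[k].min(),t[k].max(), t[k].mean())
k=(s>-.03)&(s<.03)&(P[:,2]>.2); print("tips mean s,t",s[k].mean(),t[k].mean(),(c+s[k].mean()*e+t[k].mean()*n))
E
```

```text
Traceback (most recent call last):
  File "h.py", line 4, in w
    m=camera_model(cam);K=np.array(m["mtx"]);T=np.array(m["world_from_camera"])
ValueError: time passes only in moves, steps and waits
```

```bash
sed -i 's/^def w(/_c={}\ndef cm(cam):\n    if cam not in _c: _c[cam]=camera_model(cam)\n    return _c[cam]\ndef w(/; s/m=camera_model(cam);/m=cm(cam);/' h.py; cat > an.py <<'E'
from h import *
d=np.load("/tmp/wrist.npy")
H=[]
for v in range(50,290):
  for u in range(290,360):
    if d[v,u]>0:
      p=w("wrist",(u,v),d[v,u])
      if p[2]>.148: H.append(p)
P=np.array(H); e=np.array([.6225,-.7826]);n=np.array([.7826,.6225]);c=np.array([.513,-.322])
s=(P[:,:2]-c)@e;t=(P[:,:2]-c)@n
for lo in np.arange(-.11,.12,.01):
  k=(s>=lo)&(s<lo+.01)
  if k.sum(): print(lo.round(2),k.sum(),"zmax",P[k,2].max().round(4),"t",t[k].min().round(4),t[k].max().round(4))
for a,b in [(-.09,-.035),(-.03,.03),(.035,.09)]:
  k=(s>a)&(s<b)&(P[:,2]>.155)&(P[:,2]<.18); print("joint region",s[k].min().round(4),s[k].max().round(4),t[k].min().round(4),t[k].max().round(4), t[k].mean().round(4))
  k=(s>a)&(s<b)&(P[:,2]>.188); print("tips mean s,t",s[k].mean().round(4),t[k].mean().round(4),t[k].max()-t[k].min(),P[k,2].max(),(c+s[k].mean()*e+t[k].mean()*n))
E
python3 an.py
```

```text
-0.11 2 zmax 0.1488 t 0.0016 0.0026
-0.1 3 zmax 0.1495 t 0.0007 0.0036
-0.09 5 zmax 0.149 t 0.0007 0.0036
-0.08 82 zmax 0.1878 t -0.0099 0.0144
-0.07 298 zmax 0.1933 t -0.0129 0.0163
-0.06 197 zmax 0.2002 t -0.0053 0.0092
-0.05 164 zmax 0.2029 t -0.0052 0.0093
-0.04 3 zmax 0.1489 t 0.0008 0.0028
-0.03 8 zmax 0.149 t -0.0002 0.0039
-0.02 5 zmax 0.1491 t 0.0008 0.0029
-0.01 465 zmax 0.2135 t -0.0115 0.0163
-0.0 37 zmax 0.2128 t -0.0093 0.014
0.01 4 zmax 0.1483 t 0.0029 0.003
0.03 3 zmax 0.1486 t 0.0019 0.0041
0.04 6 zmax 0.1491 t 0.0009 0.0041
0.05 400 zmax 0.198 t -0.0111 0.015
0.06 240 zmax 0.199 t -0.0121 0.0173
0.08 6 zmax 0.1487 t -0.0002 0.0043
0.09 5 zmax 0.1484 t 0.0021 0.0043
0.1 10 zmax 0.1489 t 0.0021 0.0044
0.11 11 zmax 0.1488 t -0.0013 0.0066
joint region -0.0728 -0.0601 -0.0098 0.0141 0.0013
tips mean s,t -0.0544 0.002 0.014592078440389171 0.20291107465719643 [ 0.48069065 -0.27816159]
joint region -0.0088 0.0024 -0.0103 0.015 0.0026
tips mean s,t -0.0035 0.0022 0.015450931754597967 0.2134659070800053 [ 0.51253863 -0.31789864]
joint region 0.056 0.0669 -0.0098 0.0148 0.0024
tips mean s,t 0.0612 0.0027 0.023209853034778807 0.19904109891506638 [ 0.55322707 -0.36817629]
```

>>> jog_arm:
  targets:
    - [0.0854, [0.0, 0.0025, -0.03], 0]
    - [0.0854, [0, 0, -0.04], 0]
    - [0.0854, [0, 0, -0.04], 0]
    - [0.07, [0, 0, -0.03], 0]
    - [0.06, [0, 0, -0.017], 0]
    - [0.05, [0, 0, 0], 0]
    - [0.05, [0, 0, 0], 0]

```text
clock: 4.82
position: [0.513, -0.3188, 0.1917]
ee_rot: [-0.637, 0.637, -0.306, 0.308]
contact_force: [0.1, -0.7, -0.0]
width: 0.0499
```

```bash
python3 - <<'E'
from h import *
im,d=get_image("wrist");save("w2",im)
s=manip.get_state();print(s["clock"],s["position"],s["width"],s["contact_force"])
E
```

```text
4.875 [ 0.51313262 -0.31902282  0.19188012] 0.050087534439688705 [-0.54781313 -0.43796166 -0.46097273]
```

View pics/w2.png

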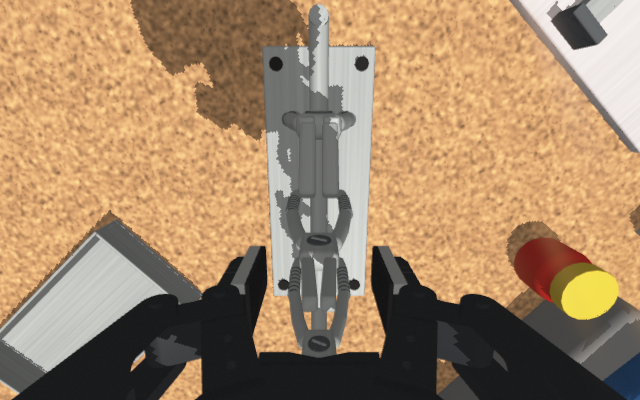

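>>> jog_arm:
  targets:
    - [0.05, [0, 0, -0.012], 0]
    - [0.05, [0, 0, -0.0095], 0]
    - [0.05, [0, 0, 0], 0]
    - [0.01, [0, 0, 0], 0]
    - [0.01, [0, 0, 0], 0]
    - [0.01, [0, 0, 0], 0]
    - [0.01, [0, 0, 0], 0]
    - [0.01, [0, 0, 0], 0]
    - [0.01, [0, 0, 0], 0]
  force: 50

```text
clock: 6.0
position: [0.5126, -0.3191, 0.1691]
ee_rot: [-0.637, 0.637, -0.307, 0.307]
contact_force: [-0.2, -0.1, 1.7]
width: 0.0193
```

>>> jog_arm:
  targets:
    - [0.01, [0, 0, 0.004], 0]
    - [0.01, [0, 0, 0.01], 0]
    - [0.01, [0, 0, 0.02], 0]
    - [0.01, [0, 0, 0.03], 0]
    - [0.01, [0, 0, 0.03], 0]
    - [0.01, [0, 0, 0.03], 0]
    - [0.01, [0, 0, 0.03], 0]
    - [0.01, [0, 0, 0.03], 0]
    - [0.01, [0, 0, 0.01], 0]
    - [0.01, [0, 0, 0], 0]

```text
clock: 7.25
position: [0.5125, -0.3189, 0.3631]
ee_rot: [-0.637, 0.637, -0.307, 0.307]
contact_force: [0.3, 0.8, -1.5]
width: 0.0192
```

```bash
python3 - <<'E'
from h import *
im,d=get_image("side");save("s3",im)
im,d=get_image("wrist");save("w3",im)
s=manip.get_state();print(s["clock"],s["position"],s["width"],s["contact_force"])
a=cv2.imread("pics/s3.png")[20:320,90:490];cv2.imwrite("pics/s3z.png",cv2.resize(a,(800,600),interpolation=2))
E
```

```text
7.35 [ 0.51201155 -0.31855725  0.36141986] 0.018739600217506935 [ 0.02690571 -0.15594703 -1.17688785]
```

View pics/s3z.png

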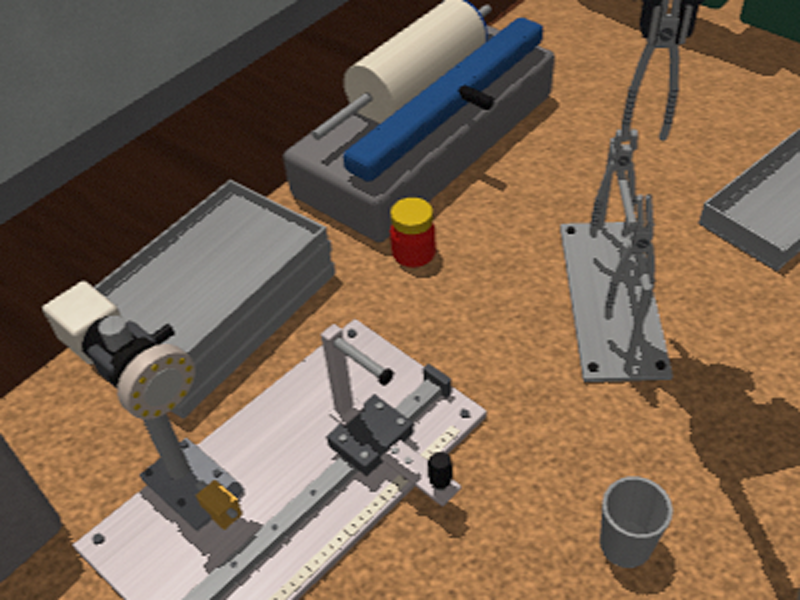

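View pics/w3.png

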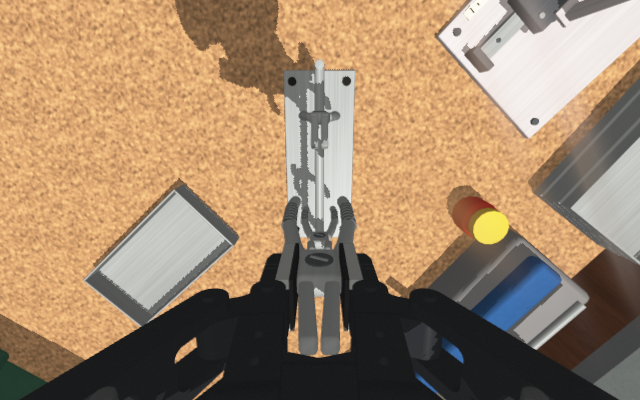

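>>> jog_arm:
  targets:
    - [0.01, [0.006, 0.02, 0.005], 0.06]
    - [0.01, [0.006, 0.03, 0.005], 0.1]
    - [0.01, [0.006, 0.035, 0.005], 0.12]
    - [0.01, [0.006, 0.035, 0.005], 0.12]
    - [0.01, [0.006, 0.035, 0.005], 0.12]
    - [0.01, [0.006, 0.035, 0.005], 0.12]
    - [0.01, [0.006, 0.035, 0.005], 0.1]
    - [0.01, [0.006, 0.025, 0.004], 0.08]
    - [0.01, [0, 0, 0], 0]
    - [0.01, [0, 0, 0], 0]

```text
clock: 8.6
position: [0.5601, -0.0686, 0.4014]
ee_rot: [-0.706, 0.707, -0.028, 0.027]
contact_force: [-0.7, -0.6, -1.1]
width: 0.0189
```

```bash
python3 - <<'E'
from h import *
im,d=get_image("wrist");save("w4",im);np.save("/tmp/wrist.npy",d)
s=manip.get_state();print(s["clock"],s["position"],s["width"],s["contact_force"],np.degrees(s["qpos"][0]-s["qpos"][5]))
np.save("/tmp/Tw.npy",np.array(cm("wrist")["world_from_camera"]))
for n,z in [("bar_mid",.165),("knob_grip",.07),("notch",.035),("ball",.035)]:
  for r in spot_point(n,"wrist")[:2]: print(n,round(r["score"],2),np.round(r["position"],1),wz("wrist",r["position"],z).round(4))
E
```

```text
8.65 [ 0.56013463 -0.06910702  0.40135027] 0.01884756007194059 [ 0.31552804 -0.51251152 -1.83942866] 85.4742388247133
bar_mid 0.65 [395.7 203.6] [0.6027 0.0183 0.165 ]
bar_mid 0.44 [135.9 111.7] [ 0.4764 -0.261   0.165 ]
knob_grip 0.58 [385.6 117.6] [0.5079 0.0274 0.07  ]
notch 0.61 [370.8 203.5] [0.64   0.0079 0.035 ]
ball 0.73 [471.2 203.4] [0.6525 0.1673 0.035 ]
```

View pics/w4.png

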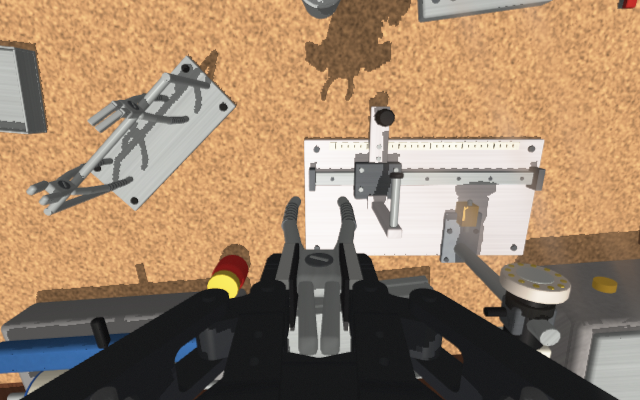

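```bash
python3 - <<'E'
from h import *
im=cv2.imread("pics/w4.png");cv2.imwrite("pics/w4z.png",cv2.resize(im[90:260,340:500],(565,600),interpolation=2))
d=np.load("/tmp/wrist.npy");_T=np.load("/tmp/Tw.npy");c0=cm("wrist");c0["world_from_camera"]=_T
P=[]
for v in range(150,250):
  for u in range(370,430):
    p=w("wrist",(u,v),d[v,u])
    if .14<p[2]<.2: P.append([u,v,*p])
P=np.array(P)
for v in range(160,240,4):
  k=P[:,1]==v
  if k.any():
    us=P[k,0];q=P[k]; print(v,us.min(),us.max(),q[:,4].max().round(4),"x",q[:,2].mean().round(4),"y",q[:,3].min().round(4),q[:,3].max().round(4), "wz",wz("wrist",((us.min()+us.max())/2,v),.162)[:2].round(4))
K=[]
for v in range(95,135):
  for u in range(370,400):
    p=w("wrist",(u,v),d[v,u])
    if .08<p[2]<.1: K.append(p)
K=np.array(K);print("knob",K.mean(0),K.min(0),K.max(0))
E
```

```text
172 394.0 396.0 0.1548 x 0.5673 y 0.0194 0.0215 wz [0.5656 0.0187]
176 390.0 403.0 0.1696 x 0.5693 y 0.0128 0.0268 wz [0.5705 0.0203]
180 392.0 400.0 0.1668 x 0.5745 y 0.0152 0.0237 wz [0.5751 0.0197]
184 392.0 400.0 0.1678 x 0.5791 y 0.0147 0.0238 wz [0.5799 0.0196]
188 392.0 399.0 0.1664 x 0.5838 y 0.0149 0.0222 wz [0.5846 0.019 ]
192 391.0 399.0 0.1676 x 0.5887 y 0.0137 0.0227 wz [0.5894 0.0183]
196 391.0 399.0 0.1664 x 0.5935 y 0.0136 0.0227 wz [0.5943 0.0183]
200 391.0 398.0 0.1659 x 0.5984 y 0.0135 0.0211 wz [0.5991 0.0176]
204 391.0 398.0 0.1663 x 0.6031 y 0.0133 0.0208 wz [0.604  0.0175]
208 390.0 398.0 0.1658 x 0.6083 y 0.0123 0.0215 wz [0.609  0.0169]
212 390.0 398.0 0.1665 x 0.6132 y 0.0123 0.0213 wz [0.614  0.0168]
216 390.0 397.0 0.1662 x 0.6178 y 0.0117 0.0196 wz [0.6189 0.0161]
220 385.0 397.0 0.1671 x 0.6245 y 0.01 0.0197 wz [0.6238 0.0131]
224 382.0 398.0 0.1663 x 0.6303 y 0.0057 0.0238 wz [0.6288 0.0118]
228 382.0 400.0 0.1686 x 0.6333 y 0.0055 0.0222 wz [0.634  0.0129]
232 384.0 401.0 0.1723 x 0.6366 y 0.0057 0.0229 wz [0.6394 0.0146]
236 387.0 401.0 0.1721 x 0.641 y 0.0063 0.0228 wz [0.6447 0.0164]
knob [0.50717913 0.02418602 0.08699061] [0.49630571 0.01332579 0.0803663 ] [0.518251   0.03599597 0.0905203 ]
```

View pics/w4z.png

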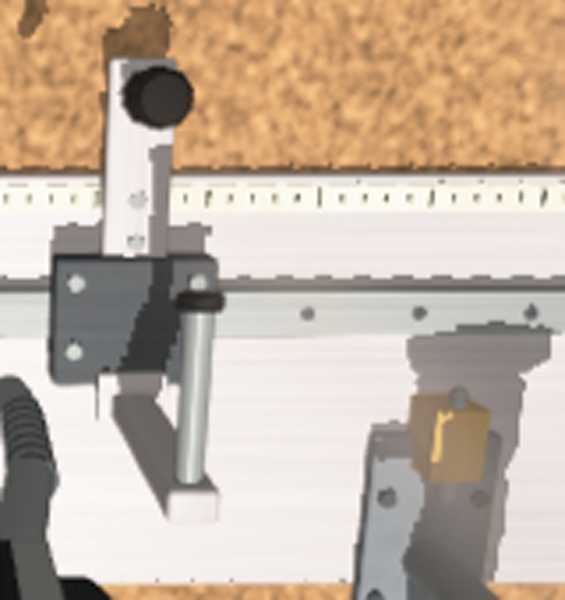

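>>> jog_arm:
  targets:
    - [0.01, [0.006, 0.012, 0], 0]
    - [0.01, [0.009, 0.018, 0], 0]
    - [0.01, [0.009, 0.018, 0], 0]
    - [0.01, [0.009, 0.018, 0], 0]
    - [0.01, [0.006, 0.013, -0.02], 0]
    - [0.01, [0.003, 0.0073, -0.03], 0]
    - [0.01, [0, 0, -0.025], 0]
    - [0.01, [0, 0, -0.01], 0]
    - [0.01, [0, 0, 0], 0]
    - [0.01, [0, 0, 0], 0]

```text
clock: 10.1
position: [0.6032, 0.0175, 0.3181]
ee_rot: [-0.707, 0.707, -0.027, 0.029]
contact_force: [0.1, -0.1, -1.9]
width: 0.0188
```

```bash
python3 - <<'E'
from h import *
im,d=get_image("wrist");save("w5",im)
s=manip.get_state();print(s["clock"],s["position"],s["width"],s["contact_force"],np.degrees(s["qpos"][0]-s["qpos"][5]))
im,d=get_image("side");save("s5",im)
cv2.imwrite("pics/s5z.png",cv2.resize(im[60:300,140:380,::-1],(600,600),interpolation=2))
E
```

```text
10.15 [0.60313971 0.01737164 0.31820774] 0.01916208331278328 [-0.05076614  0.54660437 -1.87357541] 85.48022988610485
```

View pics/w5.png

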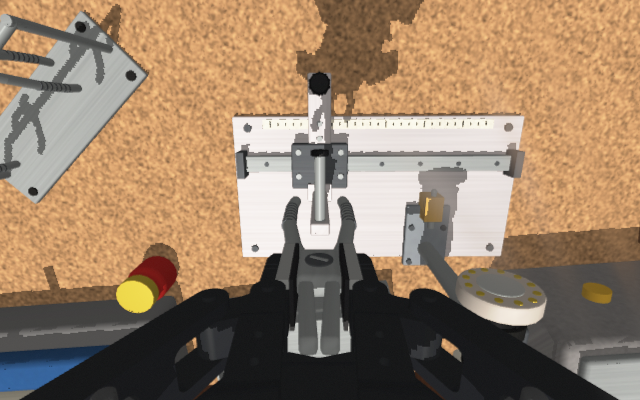

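View pics/s5z.png

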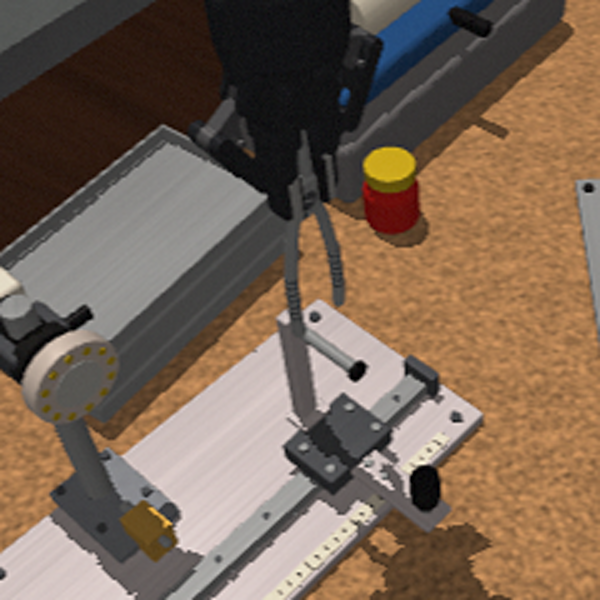

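>>> jog_arm:
  targets:
    - [0.01, [0, 0, -0.01], 0]
    - [0.01, [0, 0, -0.02], 0]
    - [0.01, [0, 0, -0.02], 0]
    - [0.01, [0, 0, -0.02], 0]
    - [0.01, [0, 0, -0.02], 0]
    - [0.01, [0, 0, -0.015], 0]
    - [0.01, [0, 0, -0.01], 0]
    - [0.01, [0, 0, -0.007], 0]
    - [0.01, [0, 0, 0], 0]
    - [0.01, [0, 0, 0], 0]

```text
clock: 11.45
position: [0.6029, 0.0174, 0.1954]
ee_rot: [0.707, -0.707, 0.027, -0.028]
contact_force: [-0.2, 0.4, -2.0]
width: 0.0189
```

```bash
python3 - <<'E'
from h import *
im,d=get_image("wrist");save("w6",im)
s=manip.get_state();print(s["clock"],s["position"],s["width"],s["contact_force"],s["moment"])
im,d=get_image("side");save("s6",im)
cv2.imwrite("pics/s6z.png",cv2.resize(im[60:300,140:380,::-1],(600,600),interpolation=2))
E
```

```text
11.5 [0.60290023 0.01735369 0.1954837 ] 0.01870559712092215 [-0.3025974   0.16919705 -1.18107672] [ 0.00238637  0.03024652 -0.00647336]
```

View pics/w6.png

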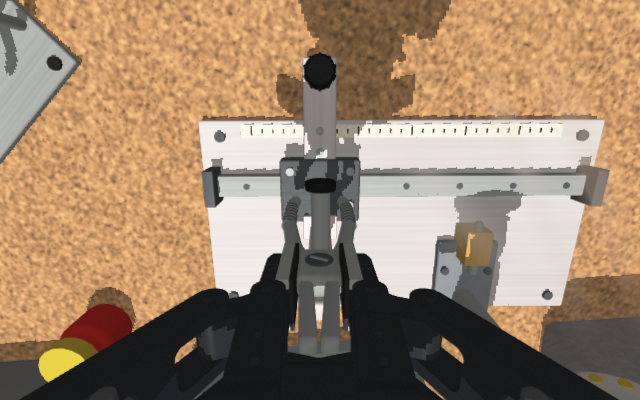

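View pics/s6z.png

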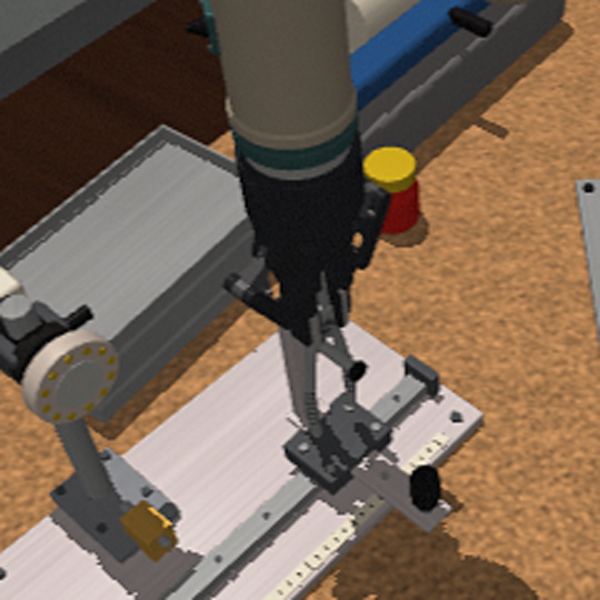

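>>> jog_arm:
  targets:
    - [0.01, [0, 0, -0.002], 0]
    - [0.01, [0, 0, -0.002], 0]
    - [0.01, [0, 0, -0.001], 0]
    - [0.01, [0, 0, -0.001], 0]
    - [0.01, [0, 0, 0], 0]
    - [0.01, [0, 0, 0], 0]

```text
clock: 12.3
position: [0.6025, 0.0174, 0.1891]
ee_rot: [0.707, -0.707, 0.028, -0.028]
contact_force: [-0.7, -0.7, 1.1]
width: 0.019
```

>>> jog_arm:
  targets:
    - [0.026, [0, 0, 0], 0]
    - [0.03, [0, 0, 0], 0]
    - [0.045, [0, 0, 0], 0]
    - [0.05, [0, 0, 0], 0]
    - [0.05, [0, 0, 0], 0]
    - [0.05, [0, 0, 0], 0]

```text
clock: 13.05
position: [0.6024, 0.0174, 0.1888]
ee_rot: [0.707, -0.707, 0.028, -0.028]
contact_force: [0.0, -0.8, -0.0]
width: 0.05
```

```bash
python3 - <<'E'
from h import *
im,d=get_image("wrist");save("w7",im)
s=manip.get_state();print(s["clock"],s["position"],s["width"],s["contact_force"],s["moment"])
E
```

```text
13.1 [0.60249501 0.01736061 0.18883831] 0.04989626842042525 [ 0.17233539 -0.35912712 -0.00240471] [ 0.03306048 -0.01781387 -0.00456298]
```

View pics/w7.png

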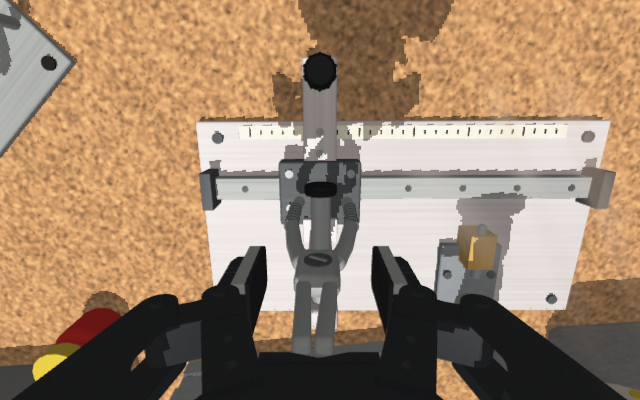

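>>> jog_arm:
  targets:
    - [0.05, [0, 0, 0.01], 0]
    - [0.05, [0, 0, 0.02], 0]
    - [0.055, [0, 0, 0.03], 0]
    - [0.055, [0, 0, 0.03], 0]
    - [0.055, [0, 0, 0.03], 0]
    - [0.055, [-0.02, 0, 0.02], 0]
    - [0.055, [-0.035, 0.003, 0], 0]
    - [0.055, [-0.03, 0.004, 0], 0]
    - [0.055, [-0.011, 0, 0], 0]
    - [0.055, [0, 0, 0], 0]

```text
clock: 14.35
position: [0.5058, 0.0243, 0.3294]
ee_rot: [-0.707, 0.707, -0.027, 0.028]
contact_force: [0.4, 0.2, 0.7]
width: 0.0554
```

```bash
python3 - <<'E'
from h import *
im,d=get_image("wrist");save("w8",im)
s=manip.get_state();print(s["clock"],s["position"],s["width"],s["contact_force"],s["moment"])
for n,z in [("knob_grip",.07),("notch",.035),("ball",.035),("bar_mid",.165)]:
  for r in spot_point(n,"wrist")[:2]: print(n,round(r["score"],2),np.round(r["position"],1),wz("wrist",r["position"],z).round(4))
K=[]
for v in range(40,360):
  for u in range(250,390):
    p=w("wrist",(u,v),d[v,u])
    if .083<p[2]<.093 and np.hypot(p[0]-.507,p[1]-.024)<.02: K.append(p)
K=np.array(K);print("knob",K.mean(0),K.min(0),K.max(0))
B=[]
for v in range(40,360):
  for u in range(250,390):
    p=w("wrist",(u,v),d[v,u])
    if .225<p[2]<.24 and np.hypot(p[0]-.6,p[1]-.02)<.03: B.append(p)
B=np.array(B);print("beaktop",len(B),B.mean(0),B.max(0)) if len(B) else 0
im,d=get_image("side");save("s8",im)
cv2.imwrite("pics/s8z.png",cv2.resize(im[60:300,140:380,::-1],(600,600),interpolation=2))
E
```

```text
14.4 [0.50670665 0.02424287 0.32910803] 0.0549563803994112 [ 0.63436547 -0.72956602 -0.58506718] [ 0.01805816  0.01777599 -0.00547213]
knob_grip 0.61 [321.8 170.2] [0.5081 0.0281 0.07  ]
notch 0.7 [321.2 259.7] [0.6439 0.0172 0.035 ]
ball 0.58 [425.8 258.2] [0.6534 0.1664 0.035 ]
bar_mid 0.61 [321.6 282.8] [0.6053 0.0196 0.165 ]
knob [0.50778245 0.02527898 0.08695836] [0.49685826 0.0138954  0.0830292 ] [0.51937809 0.03552003 0.08925358]
beaktop 156 [0.60323237 0.01554906 0.22913033] [0.60870253 0.02208559 0.23157386]
```

View pics/w8.png

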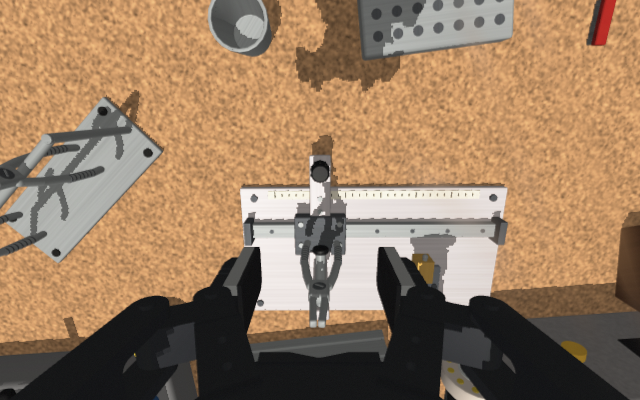

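View pics/s8z.png

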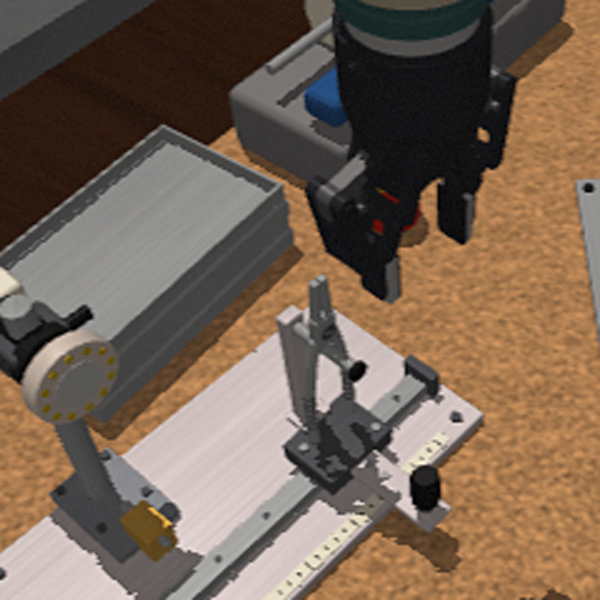

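>>> jog_arm:
  targets:
    - [0.055, [0.0005, 0.0005, -0.02], 0]
    - [0.055, [0, 0, -0.035], 0]
    - [0.055, [0, 0, -0.04], 0]
    - [0.055, [0, 0, -0.04], 0]
    - [0.055, [0, 0, -0.04], 0]
    - [0.055, [0, 0, -0.034], 0]
    - [0.055, [0, 0, -0.02], 0]
    - [0.055, [0, 0, 0], 0]

```text
clock: 15.65
position: [0.5061, 0.0249, 0.0981]
ee_rot: [0.707, -0.706, 0.029, -0.026]
contact_force: [0.3, -0.6, -0.5]
width: 0.055
```

```bash
python3 - <<'E'
from h import *
im,d=get_image("wrist");save("w9",im)
s=manip.get_state();print(s["clock"],s["position"],s["width"],s["contact_force"])
im,d=get_image("side");save("s9",im)
cv2.imwrite("pics/s9z.png",cv2.resize(im[60:300,140:380,::-1],(600,600),interpolation=2))
E
```

```text
15.7 [0.50715573 0.02486235 0.09931127] 0.05492499742729381 [ 0.44649951  0.20096541 -0.50496848]
```

View pics/w9.png

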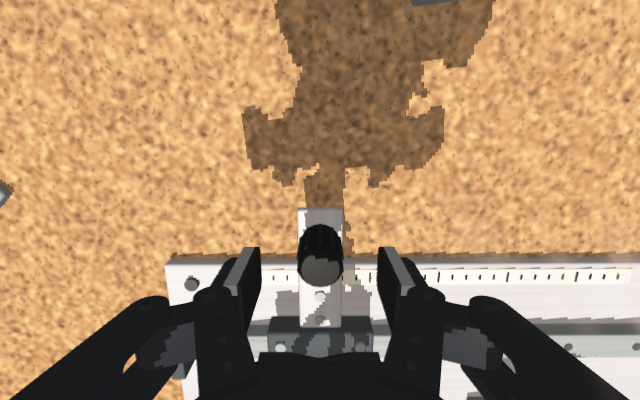

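View pics/s9z.png

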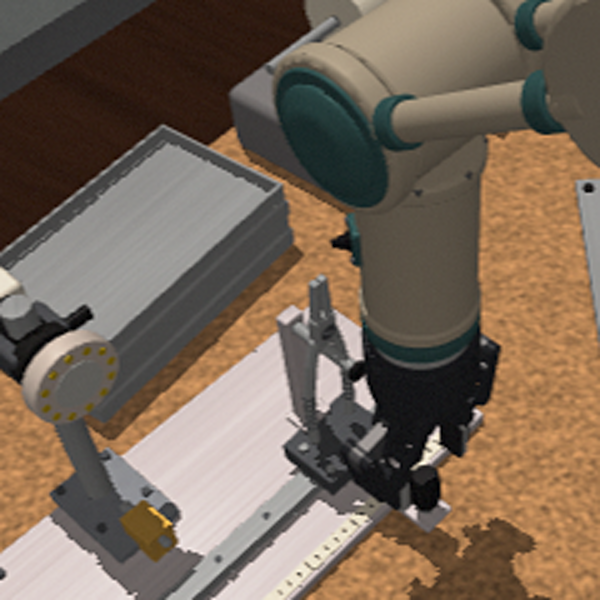

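>>> jog_arm:
  targets:
    - [0.055, [0, 0, -0.02], 0]
    - [0.055, [0, 0, -0.0085], 0]
    - [0.055, [0, 0, 0], 0]
    - [0.01, [0, 0, 0], 0]
    - [0.01, [0, 0, 0], 0]
    - [0.01, [0, 0, 0], 0]
    - [0.01, [0, 0, 0], 0]
    - [0.01, [0, 0, 0], 0]
    - [0.01, [0, 0, 0], 0]
    - [0.01, [0, 0, 0], 0]
  force: 40

```text
clock: 17.0
position: [0.5075, 0.0249, 0.0721]
ee_rot: [0.707, -0.707, 0.027, -0.028]
contact_force: [-0.8, 0.3, 5.7]
width: 0.0209
```

```bash
python3 - <<'E'
from h import *
s=manip.get_state();print(s["clock"],s["position"],s["width"],s["contact_force"])
m=np.load("/tmp/side.npy")
# brass housing via initial images: color threshold
for c in ["side","top"]:
    im=cv2.imread(f"pics/{c}0.png");h=cv2.cvtColor(im,cv2.COLOR_BGR2HSV)
    k=(h[...,0]>14)&(h[...,0]<32)&(h[...,1]>150)&(h[...,2]>70)
    d=np.load(f"/tmp/{c}.npy")
    P=[]
    r=(215,290,190,225) if c=="side" else (155,190,210,240)
    for v in range(r[0],r[1]):
        for u in range(r[2],r[3]):
            if k[v,u]: P.append(w(c,(u,v),d[v,u]))
    P=np.array(P)
    if len(P):
        P=P[(P[:,2]>.0)]
        print(c,len(P),P.mean(0),np.percentile(P,5,0),np.percentile(P,95,0))
E
```

```text
17.0 [0.50751173 0.02489009 0.07214896] 0.02086189101179387 [-0.82249588  0.33418238  5.71881662]
side 269 [0.66577089 0.16239872 0.03756505] [0.65196586 0.1509695  0.01886093] [0.68300385 0.17296188 0.04372234]
```

>>> jog_arm:
  targets:
    - [0.01, [0, 0, 0.0015], 0]
    - [0.01, [0.0002, 0.002, 0], 0]
    - [0.01, [0.0003, 0.004, 0], 0]
    - [0.01, [0.0005, 0.006, 0], 0]
    - [0.01, [0.0006, 0.008, 0], 0]
    - [0.01, [0.0006, 0.008, 0], 0]
    - [0.01, [0.0006, 0.008, 0], 0]
    - [0.01, [0.0006, 0.008, 0], 0]
    - [0.01, [0.0006, 0.008, 0], 0]
    - [0.01, [0.0006, 0.008, 0], 0]

```text
clock: 18.25
position: [0.512, 0.0855, 0.0724]
ee_rot: [-0.707, 0.707, -0.027, 0.028]
contact_force: [4.6, -1.4, -11.0]
width: 0.0208
```

>>> jog_arm:
  targets:
    - [0.01, [0.0006, 0.008, 0], 0]
    - [0.01, [0.0006, 0.008, 0], 0]
    - [0.01, [0.0006, 0.008, 0], 0]
    - [0.01, [0.0006, 0.008, 0], 0]
    - [0.01, [0.0006, 0.008, 0], 0]
    - [0.01, [0.0005, 0.006, 0], 0]
    - [0.01, [0.0003, 0.004, 0], 0]
    - [0.01, [0, 0, 0], 0]
    - [0.01, [0, 0, 0], 0]

```text
clock: 19.38
position: [0.5158, 0.1359, 0.0724]
ee_rot: [0.707, -0.706, 0.028, -0.028]
contact_force: [5.0, 0.1, -10.7]
width: 0.0205
```

```bash
python3 - <<'E'
from h import *
s=manip.get_state();print(s["clock"],s["position"],s["width"],s["contact_force"])
im,d=get_image("side");save("s10",im);np.save("/tmp/s10.npy",d)
cv2.imwrite("pics/s10z.png",cv2.resize(im[100:300,140:340,::-1],(600,600),interpolation=2))
for n,z in [("notch",.035),("ball",.035),("bar_mid",.165)]:
  for r in spot_point(n,"side")[:2]: print("side",n,round(r["score"],2),np.round(r["position"],1),wz("side",r["position"],z).round(4))
im,d=get_image("top");save("t10",im);np.save("/tmp/t10.npy",d)
cv2.imwrite("pics/t10z.png",cv2.resize(im[120:260,170:340,::-1],(728,600),interpolation=2))
for n,z in [("notch",.035),("ball",.035),("bar_mid",.165)]:
  for r in spot_point(n,"top")[:2]: print("top",n,round(r["score"],2),np.round(r["position"],1),wz("top",r["position"],z).round(4))
E
```

```text
19.375 [0.51577328 0.1358896  0.07242976] 0.020456165846739073 [  5.02581334   0.07723719 -10.70349457]
side notch 0.68 [219.5 264.1] [0.6463 0.1279 0.035 ]
side ball 0.87 [208.4 276.7] [0.6438 0.1601 0.035 ]
side bar_mid 0.71 [221.5 237. ] [0.609  0.1295 0.165 ]
top notch 0.57 [232.9 183.5] [0.6413 0.1362 0.035 ]
top ball 0.95 [221.  183.4] [0.6418 0.1656 0.035 ]
top bar_mid 0.56 [226.1 181. ] [0.6126 0.1293 0.165 ]
```

View pics/s10z.png

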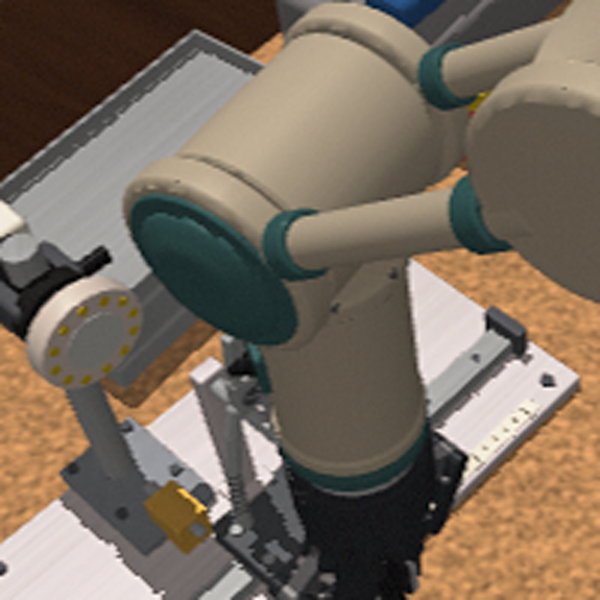

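View pics/t10z.png

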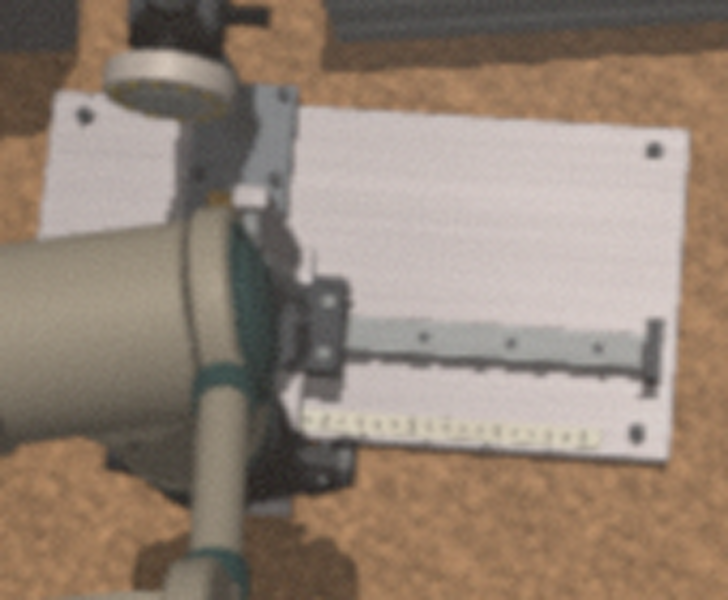

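>>> jog_arm:
  targets:
    - [0.01, [0.0007, 0, -0.001], 0]
    - [0.01, [0.0002, 0.003, 0], 0]
    - [0.01, [0.0003, 0.004, 0], 0]
    - [0.01, [0.0003, 0.003, 0], 0]
    - [0.01, [0, 0.001, 0], 0]

```text
clock: 20.4
position: [0.5167, 0.1461, 0.0722]
ee_rot: [0.707, -0.707, 0.028, -0.028]
contact_force: [0.2, -2.0, 2.1]
width: 0.0205
```

>>> jog_arm:
  targets:
    - [0.01, [0.0001, 0.001, 0], 0]
    - [0.01, [0.0001, 0.001, 0], 0]

```text
clock: 20.65
position: [0.5168, 0.1479, 0.0722]
ee_rot: [0.707, -0.707, 0.028, -0.028]
contact_force: [-2.2, -1.3, 4.7]
width: 0.0205
```

>>> jog_arm:
  targets:
    - [0.01, [0.0001, 0.001, 0], 0]
    - [0.01, [0.0001, 0.001, 0], 0]

```text
clock: 20.9
position: [0.5169, 0.1499, 0.0722]
ee_rot: [0.707, -0.707, 0.028, -0.028]
contact_force: [-0.8, -1.0, 5.6]
width: 0.0208
```

>>> jog_arm:
  targets:
    - [0.01, [0.0001, 0.001, 0], 0]
    - [0.01, [0.0001, 0.001, 0], 0]

```text
clock: 21.15
position: [0.5171, 0.1519, 0.0722]
ee_rot: [0.707, -0.707, 0.028, -0.028]
contact_force: [-1.4, -2.3, 5.2]
width: 0.0209
```

>>> jog_arm:
  targets:
    - [0.01, [0.0001, 0.001, 0], 0]
    - [0.01, [0.0001, 0.001, 0], 0]

```text
clock: 21.4
position: [0.5173, 0.1539, 0.0722]
ee_rot: [0.707, -0.707, 0.028, -0.028]
contact_force: [-2.1, -1.0, 5.0]
width: 0.0208
```

>>> jog_arm:
  targets:
    - [0.01, [0.0001, 0.001, 0], 0]
    - [0.01, [0.0001, 0.001, 0], 0]

```text
clock: 21.65
position: [0.5174, 0.1559, 0.0722]
ee_rot: [0.707, -0.707, 0.028, -0.028]
contact_force: [-1.1, -1.9, 4.8]
width: 0.0208
```

>>> jog_arm:
  targets:
    - [0.01, [0.0001, 0.001, 0], 0]
    - [0.01, [0.0001, 0.001, 0], 0]

```text
clock: 21.9
position: [0.5176, 0.1579, 0.0722]
ee_rot: [0.707, -0.707, 0.028, -0.028]
contact_force: [-1.3, -1.0, 5.6]
width: 0.0209
```

```bash
python3 - <<'E'
from h import *
s=manip.get_state();print(s["clock"],s["position"],s["width"],s["contact_force"])
im,d=get_image("side");save("s11",im)
cv2.imwrite("pics/s11z.png",cv2.resize(im[210:300,160:260,::-1],(667,600),interpolation=2))
E
```

```text
21.9 [0.51758236 0.1578957  0.07219171] 0.02089467582169157 [-1.30404088 -0.99373724  5.56677926]
```

View pics/s11z.png

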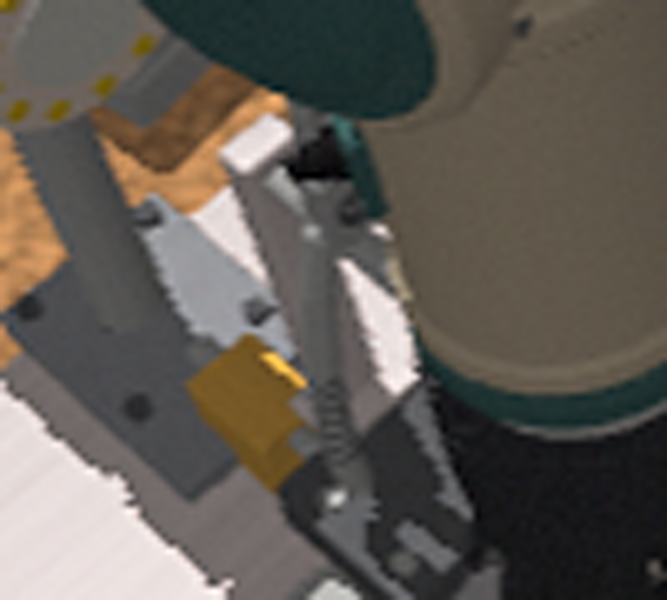

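>>> jog_arm:
  targets:
    - [0.01, [0.0001, 0.001, 0], 0]
    - [0.01, [0.0001, 0.001, 0], 0]

```text
clock: 22.2
position: [0.5177, 0.1599, 0.0722]
ee_rot: [0.707, -0.707, 0.028, -0.028]
contact_force: [-1.8, -1.7, 6.0]
width: 0.0205
```

>>> jog_arm:
  targets:
    - [0.01, [0.0001, 0.001, 0], 0]
    - [0.01, [0.0001, 0.001, 0], 0]

```text
clock: 22.45
position: [0.5179, 0.1619, 0.0722]
ee_rot: [0.707, -0.707, 0.028, -0.028]
contact_force: [-1.1, -1.0, 6.8]
width: 0.0207
```

>>> jog_arm:
  targets:
    - [0.01, [0.0001, 0.001, 0], 0]
    - [0.01, [0.0001, 0.001, 0], 0]

```text
clock: 22.7
position: [0.5179, 0.1632, 0.0721]
ee_rot: [-0.706, 0.707, -0.028, 0.027]
contact_force: [-2.4, -5.0, 6.2]
width: 0.0209
```

>>> jog_arm:
  targets:
    - [0.01, [0.0001, 0.001, 0], 0]
    - [0.01, [0.0001, 0.001, 0], 0]

```text
clock: 22.95
position: [0.518, 0.1643, 0.0721]
ee_rot: [-0.705, 0.708, -0.028, 0.027]
contact_force: [-2.2, -6.8, 8.0]
width: 0.0208
```

>>> jog_arm:
  targets:
    - [0.01, [0.0001, 0.001, 0], 0]
    - [0.01, [0.0001, 0.001, 0], 0]

```text
clock: 23.2
position: [0.5182, 0.167, 0.0722]
ee_rot: [-0.706, 0.707, -0.028, 0.027]
contact_force: [-2.6, -4.0, 6.7]
width: 0.0207
```

>>> jog_arm:
  targets:
    - [0.01, [0.0001, 0.001, 0], 0]
    - [0.01, [0.0001, 0.001, 0], 0]

```text
clock: 23.45
position: [0.5185, 0.1698, 0.0721]
ee_rot: [0.707, -0.707, 0.028, -0.027]
contact_force: [-2.1, -0.3, 6.0]
width: 0.0207
```

>>> jog_arm:
  targets:
    - [0.01, [0.0001, 0.001, 0], 0]
    - [0.01, [0, 0, 0], 0]

```text
clock: 23.7
position: [0.5186, 0.1719, 0.0722]
ee_rot: [0.707, -0.706, 0.029, -0.028]
contact_force: [-1.8, 2.0, 5.5]
width: 0.0207
```

>>> jog_arm:
  targets:
    - [0.01, [0.0001, 0.001, 0], 0]
    - [0.01, [0, 0, 0], 0]

```text
clock: 23.95
position: [0.5187, 0.1734, 0.0722]
ee_rot: [0.708, -0.706, 0.029, -0.028]
contact_force: [-2.2, 3.8, 5.5]
width: 0.0209
```

>>> jog_arm:
  targets:
    - [0.01, [0.0001, 0.001, 0], 0]
    - [0.01, [0, 0, 0], 0]

```text
clock: 24.2
position: [0.5188, 0.1741, 0.0721]
ee_rot: [0.707, -0.706, 0.029, -0.028]
contact_force: [-1.1, 1.7, 5.8]
width: 0.0209
```

```bash
python3 - <<'E'
from h import *
s=manip.get_state();print(s["clock"],s["position"],s["width"],s["contact_force"])
im,d=get_image("side");save("s12",im)
cv2.imwrite("pics/s12z.png",cv2.resize(im[190:300,140:260,::-1],(655,600),interpolation=2))
for n,z in [("notch",.035),("ball",.035),("bar_mid",.165)]:
  for r in spot_point(n,"side")[:2]: print("side",n,round(r["score"],2),np.round(r["position"],1),wz("side",r["position"],z).round(4))
E
```

```text
24.2 [0.51879114 0.17405475 0.07214983] 0.020879283975418914 [-1.09725759  1.70412895  5.83298146]
side notch 0.69 [204.2 276.9] [0.6499 0.1651 0.035 ]
side ball 0.83 [206.6 278.1] [0.6444 0.1642 0.035 ]
side bar_mid 0.7 [204.9 252.6] [0.6092 0.1676 0.165 ]
```

View pics/s12z.png

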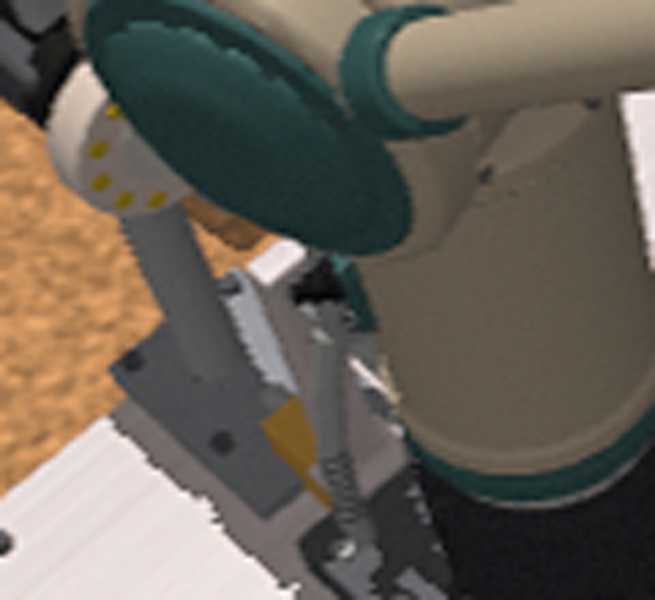

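>>> jog_arm:
  targets:
    - [0.01, [0, 0.0005, 0], 0]
    - [0.01, [0, 0, 0], 0]

```text
clock: 24.65
position: [0.5188, 0.1742, 0.0722]
ee_rot: [0.707, -0.706, 0.029, -0.028]
contact_force: [-2.1, 0.2, 5.2]
width: 0.0204
```

>>> jog_arm:
  targets:
    - [0.01, [0, 0.0004, 0], 0]
    - [0.01, [0, 0, 0], 0]
    - [0.01, [0, 0, 0], 0]

```text
clock: 25.02
position: [0.5188, 0.1744, 0.0721]
ee_rot: [0.707, -0.706, 0.029, -0.028]
contact_force: [-3.1, 1.5, 5.2]
width: 0.0202
```

>>> jog_arm:
  targets:
    - [0.01, [0.0001, 0.0008, 0], 0]
    - [0.01, [0, 0, 0], 0]
    - [0.01, [0, 0, 0], 0]

```text
clock: 25.4
position: [0.5189, 0.1747, 0.0722]
ee_rot: [0.707, -0.706, 0.028, -0.027]
contact_force: [-2.5, -1.5, 6.8]
width: 0.0209
```

>>> jog_arm:
  targets:
    - [0.01, [0.0001, 0.0008, 0], 0]
    - [0.01, [0, 0, 0], 0]
    - [0.01, [0, 0, 0], 0]

```text
clock: 25.78
position: [0.5189, 0.175, 0.0722]
ee_rot: [-0.706, 0.707, -0.028, 0.027]
contact_force: [-2.1, -2.3, 7.3]
width: 0.0206
```

>>> jog_arm:
  targets:
    - [0.01, [-0.0001, -0.001, 0], 0]
    - [0.01, [0, 0, 0], 0]
    - [0.01, [0, 0, 0], 0]
    - [0.01, [0, 0, 0], 0]
    - [0.01, [0, 0, 0], 0]

```text
clock: 26.4
position: [0.5189, 0.1747, 0.0722]
ee_rot: [0.707, -0.706, 0.029, -0.028]
contact_force: [-2.1, 0.1, 6.5]
width: 0.0206
```

```bash
python3 - <<'E'
from h import *
s=manip.get_state();print(s["clock"],s["position"],s["width"],s["contact_force"],np.abs(s["qd"]).max())
ims=[]
for c in ["side","top"]:
    im,d=get_image(c);save(c+"13",im);ims.append(im)
    for n,z in [("notch",.035),("ball",.035),("forceps_long",.165),("forceps_broad",.145),("forceps_bent",.145)]:
        for r in spot_point(n,c)[:1]: print(c,n,round(r["score"],2),np.round(r["position"],1),wz(c,r["position"],z).round(4))
cv2.imwrite("pics/f13.png",np.hstack([cv2.resize(ims[0][60:320,130:450,::-1],(400,325)),cv2.resize(ims[1][120:280,170:490,::-1],(400,325))[:325]]))
im,d=get_image("wrist");save("w13",im)
s=manip.get_state();print(s["position"],s["contact_force"])
E
```

```text
26.4 [0.51886633 0.17472189 0.07216245] 0.020558203709541572 [-2.08176178  0.12531109  6.50290344] 0.0006920157414037212
side notch 0.88 [203.7 280.7] [0.6449 0.1713 0.035 ]
side ball 0.93 [206.4 275.6] [0.6486 0.1606 0.035 ]
side forceps_long 0.76 [202.1 250.7] [0.6155 0.1678 0.165 ]
side forceps_broad 0.55 [202.9 251.8] [0.6252 0.1621 0.145 ]
top notch 0.95 [220.2 181.1] [0.6477 0.1677 0.035 ]
top ball 0.65 [222.9 183.5] [0.6415 0.1609 0.035 ]
top forceps_long 0.53 [418.4 232.9] [ 0.4932 -0.2872  0.165 ]
top forceps_broad 0.62 [450.5 205.3] [ 0.5575 -0.3654  0.145 ]
top forceps_bent 0.64 [406.7 240.8] [ 0.4792 -0.265   0.145 ]
[0.51885483 0.17472854 0.07216213] [-1.04775723 -0.44908659  6.31459327]
```

View pics/f13.png

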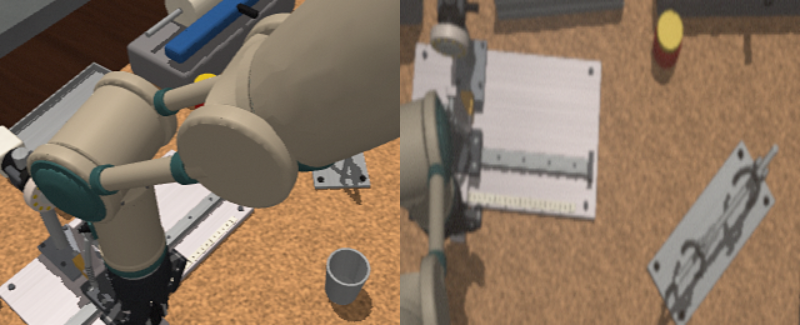

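View pics/w13.png

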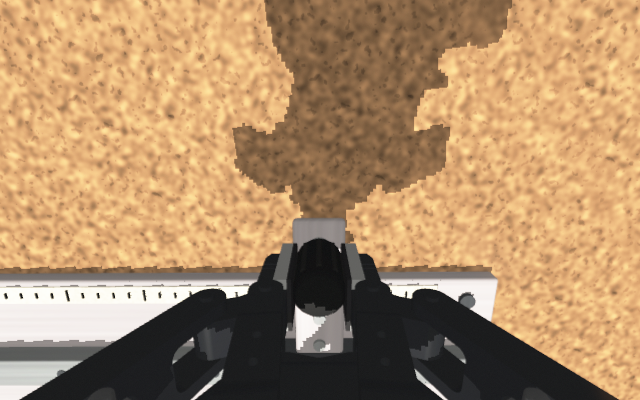

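```bash
python3 -c "
import cv2
a=cv2.imread('pics/side13.png')[190:300,140:260];cv2.imwrite('pics/s13z.png',cv2.resize(a,(655,600),interpolation=2))"
```

```text
(no output)
```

View pics/s13z.png

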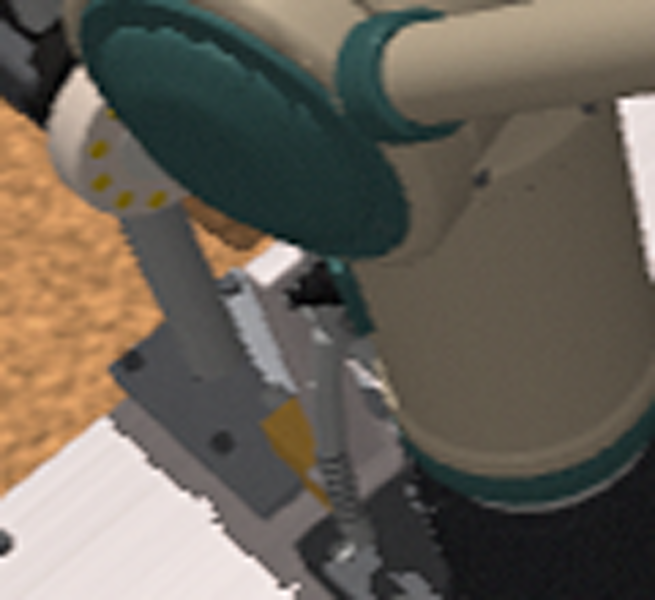

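```bash
python3 - <<'E'
from h import *
print(sign_off()); s=manip.get_state();print(s["clock"],s["position"],s["width"],s["contact_force"])
E
```

```text
the job is handed in; nothing more can be done
None
the job is handed in; nothing more can be done
```

The long-beaked forceps now hang astride the slide's bar. The slide rests in the notch with the knob still gripped, and I handed the job in at about 26.5 s; no verdict was reported.

- **Forceps:** they were the middle of the three on the rack, recognised by beak tips about 65 mm above the bar top and 15 mm wide. After I let go, the beak tips measured (0.603, 0.016, 0.229), as expected for upright forceps at mid-bar. The last side picture still shows them hanging, partly hidden by the arm.
- **Slide:** I moved it about 150 mm.
    - **Feel:** resistance began 12 mm before the stopping point, faded at about 6 mm and then turned into a pull. I nudged the slide about 0.5 mm past centre to confirm the catch, then eased back.
    - **At the end:** force along the rail was near zero (-0.4 to +0.1 N), the slide was at rest, and the fingers were 20.6 mm apart on the knob, set to grip at 40 N.
- **Other two forceps:** the last top picture shows both still hanging on the rack. The network placed them within about 8 mm of where it first found them, which is within its error.

**Disagreements:**
- **Notch position:** the network put the notch 7–11 mm past the ball along the rail in the last two views. That detector's distance from notch to ball had already varied between about 134 and 160 mm from view to view. I trusted the force readings and the brass housing measured in the images, about 149 mm from the start.
- **Long forceps:** the top camera did not find them in its last picture because the arm was in the way.
- **Vertical load:** about 6 N remained at the knob from closing the fingers, well under the limits.

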